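# Level the bench lamp over the samples and switch it on

### The arm

A 6-joint arm with a two-finger parallel gripper is mounted at the origin on a cart in front of the work surface, level with it; the furniture and walls round the work are solid. World frame = base frame: x ahead of the robot, y to its left, z up, the work surface at z = 0. Lengths are in m, angles in degrees, forces in N, time in s.
With the tool pointing down it reaches from about 0.4 to 0.825 m from the base axis. Payload 7 kg.
Tool frame: the origin (TCP) lies on the centre line of the jaws, within the pads' length; the fingertips stand 8 mm ahead of it and the grasp point (between the pads) lies 11 mm behind it; z points along the fingers, y is the line along which they close (so a half turn about z gives the same grasp; the last joint's range is limited). The gripper opens to 88 mm and grips with 3 to 60 N. Pads are 19 mm wide; open, the fingers measure 130 mm over their backs; the gripper's body (78 mm by 193 mm) begins 47 mm behind the grasp point.
Start: joints at [-53.795, 20.546, 0.682, 0, -70.136, -16.507], TCP at [0.227, -0.635, 0.235] pointing down, gripper open.
Joint ranges: [-176.03, 176.03], [-82.01, 121.73], [-58.28, 71.71], [-173.87, 95.51], [-174.79, -0.11], [-173.66, 173.66]. Speed limits (degrees/s): [136.94, 136.94, 172.46, 180, 180, 180].

### API

Orientations are given as [roll, pitch, yaw] about the fixed x, y, z axes, in that order (R = Rz(yaw) Ry(pitch) Rx(roll)).
In Python, from plant import r gives the robot as it stands.
- The arm moves only by the tool carry_out, never from a script. Its argument "targets" is a list of rows, each a list of 6 numbers: the shift along the tool's x, y, z scaled (see below), then the turn, a rotation vector about the tool's x, y, z scaled (see below). A call has 1 to 5 rows; each row shifts and turns the commanded pose from where the row before left it, along the tool's axes as they then stand; what a row does not reach is not made up. The controller multiplies each number of a shift by 0.5 m and each number of a turn by 60 degrees. A row lasts 1/8 s, in which the tool goes at most 62.5 mm and 10.7 degrees, less where a joint would pass 70% of its speed; a pose out of reach is approached as far as the arm can. A call with a number of a shift or a turn outside -1 to 1 is refused whole. A call with a gripper value outside its range is refused whole. "hand" is the opening, from 0 (shut) to 1 (fully open), set as the call begins (left out, the last holds). The fingers move at their own pace and stop on an object; "squeeze" is the grip in N (left out, the last holds). Time passes only in rows, so rows that do not move let the fingers close. It gives the time, the measured TCP pose, the force, the opening and the grip force at its end, in the units of the state.
- r.get_state(): the state, without advancing time (a new reading comes with each control period).
- r.capture(name): name is "side" or "top"; returns the picture (480x640x3 uint8, red, green, blue); there is no depth.
- r.camera_info(name): a dict with "K" (3x3 intrinsics, pixels), "eye" and "attitude" of the camera in the world. Camera axes: x right, y down, z forward; pixel columns grow to the right and rows downward; lengths in m; the calibration is good to about 2 mm. A picture is of the moment at which its call begins. camera_info takes no time and is no camera call.
- r.close_job(): hands the job in; it is judged then, once.
The state is a dict: "time_s": time; "joints": joint angles; "qd": joint speeds; "joint_torque": joint torques, N m; "tcp_pos": TCP position; "eef_rot": TCP orientation; "contact_force": force on the tool from outside, world axes, zero at the start; "moment": the same for the moment, N m; "gripper_width": finger opening in m; "gripper_force": force on a finger pad.
Only numpy, scipy, OpenCV 4.12 (cv2) and the standard library are available. Lean on these libraries where they do the work, as an engineer would, in place of code of your own. Each camera call takes 0.05 s, during which the arm holds its last target. There are 200 camera calls.

### The job

Bring the raised light bar of the bench lamp down until it is level, let go, and see that its stiff hinge holds it there. Then switch the lamp on with the green push button on top of the bar, so that the bar is still level when you have finished; leave the board and the sample jars as they stand.

Things in the scene. Friction and masses are not known exactly. Their poses are not given: they have to be found in the camera images.
- bench_lamp: Cordless lamp: heavy white round foot (132 mm across, 18 mm high, does not move), post 22 mm across, and in a 46 mm wide fork on the post one flat white light bar on a friction hinge. Origin: centre of the foot's underside, z up. The hinge axis runs along the lamp's x, 185 mm above the worktop; the bar reaches out towards the lamp's -y.
- light_bar (a joint): Angle of the light bar, rad: 0 level (shines straight down), positive raised, negative hanging. It starts raised; travel -0.6 to 1.0, no stop or click at level. Stiff hinge: the bar stays at any angle where it is left; it gives way to about 4 N down or 7 N up near the tip, more nearer the post.
- bar_hinge (a point): Point on the hinge axis in the middle of the bar's width. Its axes turn with the bar: -y points along the bar to its tip, z out of its upper face.
- bar_tip (a point): Middle of the upper edge at the free end of the bar, 285 mm from the hinge axis and 6.5 mm above the bar's middle plane; axes as bar_hinge. The bar is 34 mm wide and 13 mm thick from 28 mm to 285 mm from the hinge.
- power_button (a joint): Travel of the green push button, m: 0 is out, 0.004 fully pressed into the bar; it springs back. It switches at 0.0025. It takes 1 N to start and 3 N to press fully, less than what moves the bar when it is pressed here.
- button_top (a point): Centre of the top of the green button (21 mm across), on the middle line of the bar's upper face, 195 mm from the hinge; it stands 6 mm above that face. z points out of the button.
- white_board: White cutting board, 200x300x12 mm, flat on the worktop under the bar; origin at the centre of its underside.
- jar_white: Sample jar with a white lid, 53 mm across and 64 mm high, on the board; origin at the centre of its underside.
- jar_blue: Sample jar with a blue lid, 53 mm across and 64 mm high, on the board; origin at the centre of its underside.
- jar_white2: Second sample jar with a white lid, 53 mm across and 64 mm high, on the board; origin at the centre of its underside.
Mind the look-alikes: they are no part of the job. There is more than one size of the jar_blue; the job needs the smaller.

How it is judged:
By the outcome, as a careful person would: the job done as asked, in the order asked, and still so for the second after the job is handed in, with the robot touching nothing.
It also fails if it takes over 53 s, if anything falls off the work surface, if the arm or the gripper's body presses on something with over 40 N, if the wrist force passes 120 N, or if a joint passes its speed limit or range.

## Working session

There is one attempt and no reset: what is moved stays moved. The work goes in short steps, Python scripts to look and compute and a tool call to move; the robot and the scene stay as the last step left them, time stands still between calls to the robot, and variables do not carry over. Pictures are saved under pics/ and viewed, at most 10 in all, crops included, and the job is handed in when it is done.

Besides the shell and the picture viewer there is one more tool, called as name([rows], argument=value, ...), one row to a line, values as JSON. carry_out: Moves the arm, as the interface text tells. Its arguments: {"type":"object","properties":{"targets":{"type":"array","items":{"type":"array","items":{"type":"number","minimum":-1,"maximum":1}}},"hand":{"type":"number"},"squeeze":{"type":"number"}},"required":["targets"]}

```bash
mkdir -p pics; python3 - <<'E'
from plant import r
import cv2
for n in("side","top"):
    cv2.imwrite(f"pics/{n}0.png",r.capture(n)[:,:,::-1]); print(r.camera_info(n))
print(r.get_state())
E
```

```text
{'K': array([[579.24866638,   0.        , 326.95552927],
       [  0.        , 579.24866638, 239.68560771],
       [  0.        ,   0.        ,   1.        ]]), 'eye': array([ 0.54762436, -0.7488116 ,  0.58892257]), 'attitude': array([-118.49948759,    0.78547097,    0.97539812])}
{'K': array([[517.66263889,   0.        , 321.87893477],
       [  0.        , 517.66263889, 239.41687132],
       [  0.        ,   0.        ,   1.        ]]), 'eye': array([0.35822717, 0.08682594, 1.01930592]), 'attitude': array([-169.01894495,   -0.48408813,  -88.88313369])}
{'time_s': 0.1, 'joints': array([-5.37940606e+01,  2.05879342e+01,  6.39527409e-01, -1.77107842e-02,
       -7.01358717e+01, -1.65076877e+01]), 'qd': array([ 0.08844677,  0.07579466,  0.07919974,  0.12359984, -0.03104984,
        0.00373503]), 'joint_torque': array([-2.85123708e-03, -5.84160697e+01,  2.93749827e+01,  7.01538920e+00,
        1.02008818e-02, -7.15970668e-05]), 'tcp_pos': array([ 0.22736306, -0.63510791,  0.23371347]), 'eef_rot': array([ 1.79914464e+02, -7.98552223e-03, -1.60307773e+02]), 'contact_force': array([-0.82524019, -0.0635493 , -0.70269289]), 'moment': array([ 0.01235998, -0.0425795 ,  0.05801485]), 'gripper_force': 0.0, 'gripper_width': 0.0876488389503284}
```

View pics/side0.png

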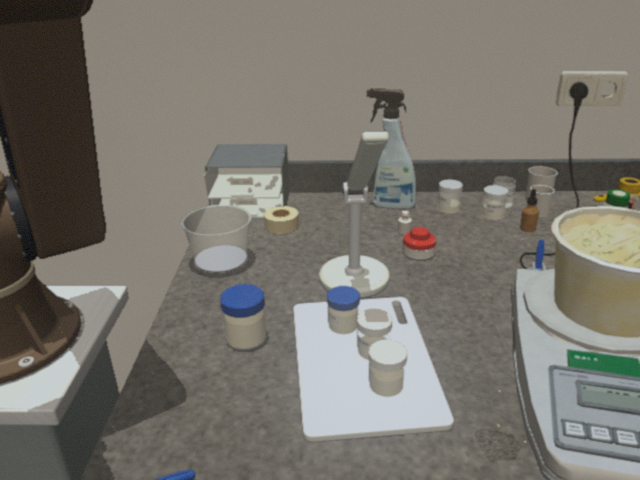

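View pics/top0.png

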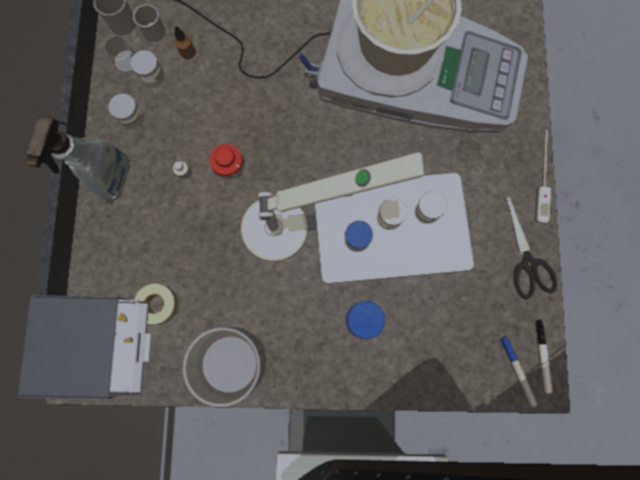

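Top view: the bar runs from the hinge at (268,205) to the tip at (422,165), with the green button at (362,178). Side view: the foot is at (354,274), the hinge at about (355,193) and the bar end at about (375,138).

Look-alikes:
- For the button: the green bottle cap at side (618,198) and the green scale label at top (452,68). I choose the green disc on the bar.
- For the small blue jar: the big blue jar at top (366,320). The small one, at (359,235), stands on the board.

Next, one close crop.

```bash
python3 - <<'E'
import cv2,numpy as np
a=cv2.imread("pics/side0.png")[120:310,305:405];b=cv2.imread("pics/top0.png")[140:270,235:435]
A=cv2.resize(a,None,fx=3,fy=3,interpolation=2);B=cv2.resize(b,None,fx=2.5,fy=2.5,interpolation=2)
o=np.zeros((570,800,3),np.uint8);o[:,:300]=A;o[:325,300:800]=B;cv2.imwrite("pics/crop.png",o)
E
```

```text
(no output)
```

View pics/crop.png

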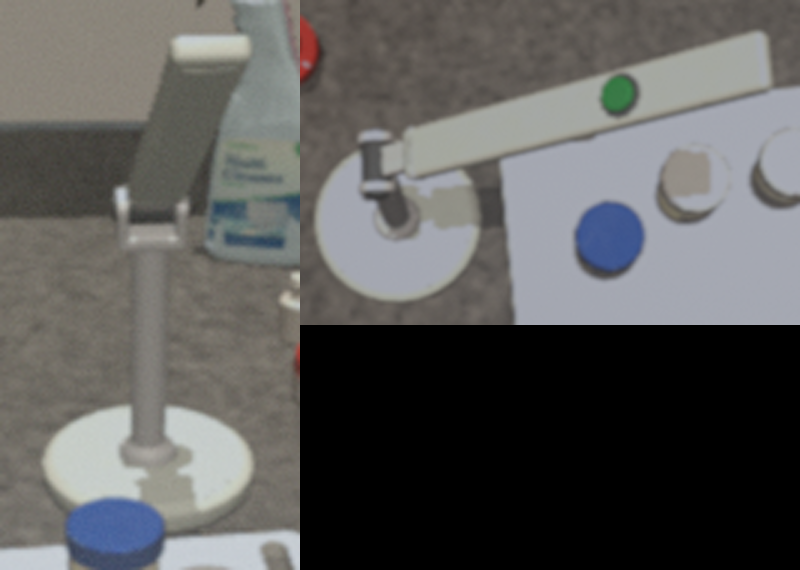

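```bash
cat >lib.py <<'E'
import numpy as np
from plant import r
from scipy.spatial.transform import Rotation as R
from scipy.optimize import least_squares
def proj(n,p):
    i=r.camera_info(n); q=R.from_euler('xyz',i['attitude'],degrees=True).inv().apply(np.atleast_2d(p)-i['eye'])@i['K'].T
    return q[:,:2]/q[:,2:]
def bar(v,d,h,w=0):  # d along the bar, h above the middle plane, w across
    x,y,yaw,a=v
    return np.array([x,y,0])+R.from_euler('z',yaw).apply([w,-d*np.cos(a)+h*np.sin(a)*1,.185+d*np.sin(a)+h*np.cos(a)])
def foot(v): return np.array([v[0],v[1],.018])
def fit(obs,x0,fn=None):
    f=lambda v:np.concatenate([(proj(n,foot(v) if d is None else bar(v,*d))[0]-uv) for n,d,uv in obs])
    s=least_squares(f,x0,loss='soft_l1'); return s.x,f(s.x).reshape(-1,2)
E
python3 - <<'E'
from lib import *
tip=(.285,.0065)
obs=[("side",tip,(375.7,133)),("side",None,(354.3,273)),("top",tip,(421.8,164)),("top",(.195,.0125),(362.6,177.2)),
("top",(.028,.0065),(277,200)),("top",None,(274,227.6))]
v,e=fit(obs,[.4,.17,.1,.6]); print(v,np.degrees(v[2:]));print(e.round(1))
for d in(.195,.265,.285): print(d,bar(v,d,.0065),bar([*v[:3],0],d,.0065))
E
```

```text
[0.57589444 0.17613079 0.07582154 0.63759811] [ 4.344254   36.53168048]
[[-0.4  0.1]
 [ 0.3 -1.2]
 [ 0.3 -0.8]
 [-0.1  0.2]
 [-0.4  1.3]
 [ 0.6 -0.7]]
0.195 [0.58747029 0.02375115 0.30630003] [ 0.59066548 -0.01830896  0.1915    ]
0.265 [ 0.59173094 -0.03233419  0.34796873] [ 0.5959679  -0.08810785  0.1915    ]
0.285 [ 0.59294826 -0.04835858  0.35987407] [ 0.59748288 -0.10805039  0.1915    ]
```

The fit residuals are about 1 px: bar angle ≈ 0.64 rad, lamp yaw ≈ 4.3°. I'll raise the arm, turn it to line up across the bar, and close the fingers.

carry_out([
  [0,0,-0.11,0,0,-0.1776],
  [0,0,-0.11,0,0,-0.1776],
  [0,0,-0.11,0,0,-0.1776],
  [0,0,-0.11,0,0,-0.1776],
  [0,0,0,0,0,-0.1776],
], hand=0)

```text
time_s: 0.72
tcp_pos: [0.2275, -0.6365, 0.4599]
eef_rot: [-179.7, -0.3, -106.7]
contact_force: [-0.3, -0.1, -0.2]
gripper_width: 0.0432
gripper_force: 0.0
```

carry_out([
  [0,0,0,0,0,-0.1776],
  [0,0,0,0,0,-0.1776],
  [0,0,0,0,0,0],
])

```text
time_s: 1.1
tcp_pos: [0.2275, -0.6354, 0.4541]
eef_rot: [180.0, 0.0, -85.8]
contact_force: [0.5, 0.0, 0.3]
gripper_width: 0.0135
gripper_force: 0.0
```

```bash
cat >>lib.py <<'E'
V=np.array([0.57589444,0.17613079,0.07582154,0.63759811])
def go(c,z,n,v=V):  # rows to put the TCP at horizontal distance c from the hinge, height z
    s=r.get_state(); T=R.from_euler('xyz',s['eef_rot'],degrees=True)
    u=np.array([np.sin(v[2]),-np.cos(v[2]),0]); p=np.array([v[0],v[1],0])+u*c; p[2]=z
    D=R.from_matrix(np.column_stack([u,np.cross([0,0,-1],u),[0,0,-1]]))
    d=T.inv().apply(p-s['tcp_pos'])/.5; t=(T.inv()*D).as_rotvec(degrees=True)/60
    print('t',round(s['time_s'],2),'tcp',s['tcp_pos'].round(4),'F',s['contact_force'].round(1),'w',round(s['gripper_width'],4)); print('shift',(d/n).round(4),'turn',t.round(4),'dist',np.linalg.norm(d)/2/n)
E
python3 -c "
from lib import *
go(.205,.43,12)"
```

```text
t 1.1 tcp [ 0.2275 -0.6354  0.4541] F [0.5 0.  0.3] w 0.0135
shift [-0.0964 -0.0679  0.0041] turn [ 0.0003  0.0008 -0.002 ] dist 0.05901950420982172
```

carry_out([
  [-0.0964,-0.0679,0,0,0,0],
  [-0.0964,-0.0679,0,0,0,0],
  [-0.0964,-0.0679,0,0,0,0],
  [-0.0964,-0.0679,0,0,0,0],
  [-0.0964,-0.0679,0,0,0,0],
])

```text
time_s: 1.72
tcp_pos: [0.3793, -0.3807, 0.4545]
eef_rot: [-180.0, -0.0, -86.0]
contact_force: [0.3, -0.7, -0.6]
gripper_width: 0.0005
gripper_force: 0.0
```

carry_out([
  [-0.0964,-0.0679,0,0,0,0],
  [-0.0964,-0.0679,0,0,0,0],
  [-0.0964,-0.0679,0,0,0,0],
  [-0.0964,-0.0679,0,0,0,0],
  [-0.0964,-0.0679,0,0,0,0],
])

```text
time_s: 2.35
tcp_pos: [0.5305, -0.1276, 0.4548]
eef_rot: [-180.0, 0.0, -86.0]
contact_force: [0.2, 0.0, 0.2]
gripper_width: 0.0004
gripper_force: 0.0
```

carry_out([
  [-0.0964,-0.0679,0,0,0,0],
  [-0.0964,-0.0679,0,0,0,0],
  [0,0,0,0,0,0],
])

```text
time_s: 2.72
tcp_pos: [0.5919, -0.0248, 0.4524]
eef_rot: [179.8, 0.0, -85.8]
contact_force: [-0.3, -0.4, 0.1]
gripper_width: 0.0008
gripper_force: 0.0
```

```bash
python3 -c "
from lib import *
go(.205,.375,4)
# pushing path: TCP (c,z) for bar angle a, outer fingertip edge on the face at d=.262
a=np.linspace(V[3],0,9); c=.262*np.cos(a)+.0-.0065*np.sin(a)-.0095; z=.185+.262*np.sin(a)+.0065*np.cos(a)+.008
print(np.c_[np.degrees(a),c,z].round(4)); print(np.c_[np.diff(c),-np.diff(z)].round(4)/.5)"
```

```text
t 2.73 tcp [ 0.5919 -0.0248  0.4524] F [-0.3 -0.4  0.1] w 0.0008
shift [0.0017 0.0002 0.0387] turn [ 0.0031  0.0001 -0.0021] dist 0.019369965175093783
[[36.5317  0.1972  0.3542]
 [31.9652  0.2093  0.3372]
 [27.3988  0.2201  0.3193]
 [22.8323  0.2294  0.3007]
 [18.2658  0.2373  0.2813]
 [13.6994  0.2435  0.2614]
 [ 9.1329  0.2481  0.241 ]
 [ 4.5665  0.2512  0.2203]
 [ 0.      0.2525  0.1995]]
[[0.0244 0.034 ]
 [0.0216 0.0358]
 [0.0186 0.0374]
 [0.0156 0.0388]
 [0.0124 0.0398]
 [0.0092 0.0408]
 [0.006  0.0414]
 [0.0026 0.0416]]
```

carry_out([
  [-0.003,0,0.055,0,0,0],
  [-0.003,0,0.055,0,0,0],
  [0,0,0.055,0,0,0],
  [0,0,0,0,0,0],
])

```text
time_s: 3.22
tcp_pos: [0.5891, -0.0258, 0.3702]
eef_rot: [179.8, -0.0, -85.9]
contact_force: [-0.2, -0.5, 0.7]
gripper_width: 0.0006
gripper_force: 0.0
```

carry_out([
  [0,0,0.016,0,0,0],
  [0,0,0.016,0,0,0],
  [0.012,0,0.017,0,0,0],
  [0.012,0,0.017,0,0,0],
  [0.011,0,0.018,0,0,0],
])

```text
time_s: 3.85
tcp_pos: [0.5924, -0.043, 0.3312]
eef_rot: [-179.8, -0.0, -85.7]
contact_force: [0.9, 0.3, 4.9]
gripper_width: 0.0005
gripper_force: 2.3
```

```bash
python3 -c "
from lib import *
go(.2294,.3007,2)"
```

```text
t 3.85 tcp [ 0.5924 -0.043   0.3312] F [0.9 0.3 4.9] w 0.0005
shift [ 0.0097 -0.0001  0.0305] turn [-0.0029 -0.0002 -0.0012] dist 0.01599280855564454
```

carry_out([
  [0.009,0,0.019,0,0,0],
  [0.009,0,0.019,0,0,0],
  [0.009,0,0.019,0,0,0],
  [0.008,0,0.019,0,0,0],
  [0.007,0,0.02,0,0,0],
])

```text
time_s: 4.47
tcp_pos: [0.5941, -0.0645, 0.2833]
eef_rot: [-179.8, -0.1, -85.7]
contact_force: [0.5, -2.1, 5.5]
gripper_width: 0.0005
gripper_force: 2.2
```

carry_out([
  [0.006,0,0.02,0,0,0],
  [0.005,0,0.02,0,0,0],
  [0.004,0,0.02,0,0,0],
  [0.003,0,0.02,0,0,0],
  [0,0,0,0,0,0],
])

```text
time_s: 5.1
tcp_pos: [0.5939, -0.0729, 0.2419]
eef_rot: [180.0, -0.0, -85.8]
contact_force: [-0.6, 0.9, 0.2]
gripper_width: 0.0006
gripper_force: 0.0
```

```bash
python3 - <<'E'
from lib import *
import cv2
go(.2525,.1995,2)
for n in("side","top"): cv2.imwrite(f"pics/{n}1.png",r.capture(n)[:,:,::-1])
a=cv2.imread("pics/side1.png")[150:320,280:480];b=cv2.imread("pics/top1.png")[120:280,235:485]
o=np.zeros((600,800,3),np.uint8);A=cv2.resize(a,None,fx=1.9,fy=1.9,interpolation=2);B=cv2.resize(b,None,fx=1.6,fy=1.6,interpolation=2)
o[:A.shape[0],:A.shape[1]]=A;o[:B.shape[0],400:400+B.shape[1]]=B;cv2.imwrite("pics/c1.png",o[:340])
E
```

```text
t 5.1 tcp [ 0.5939 -0.0729  0.2419] F [-0.6  0.9  0.2] w 0.0006
shift [ 0.0028 -0.001   0.0424] turn [ 0.0001 -0.0002 -0.0016] dist 0.021252192784425413
```

View pics/c1.png

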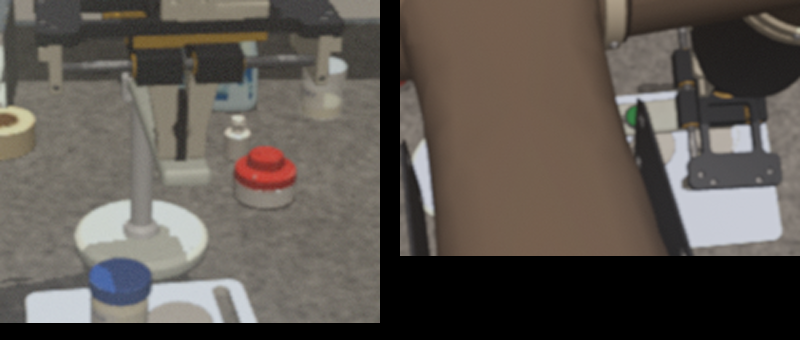

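The bar follows the fingers and is now about 10° up: the tip is at about side (378,238), and the fingers sit beyond the button. I'll continue slowly.

carry_out([
  [0.002,0,0.013,0,0,0],
  [0.002,0,0.013,0,0,0],
  [0.001,0,0.013,0,0,0],
  [0,0,0.013,0,0,0],
  [0,0,0.009,0,0,0],
])

```text
time_s: 5.82
tcp_pos: [0.5941, -0.0755, 0.2112]
eef_rot: [-180.0, -0.0, -85.7]
contact_force: [-0.8, -3.1, 4.7]
gripper_width: 0.0007
gripper_force: 2.2
```

carry_out([
  [0,0,0.006,0,0,0],
  [0,0,0.004,0,0,0],
  [0,0,0.004,0,0,0],
  [0,0,0,0,0,0],
  [0,0,0,0,0,0],
])

```text
time_s: 6.45
tcp_pos: [0.594, -0.0748, 0.2044]
eef_rot: [180.0, 0.0, -85.7]
contact_force: [1.4, -1.7, 2.7]
gripper_width: 0.0006
gripper_force: 1.1
```

carry_out([
  [0,0,0.004,0,0,0],
  [0,0,0.004,0,0,0],
  [0,0,0,0,0,0],
  [0,0,0,0,0,0],
])

```text
time_s: 6.95
tcp_pos: [0.594, -0.0749, 0.2003]
eef_rot: [180.0, 0.0, -85.7]
contact_force: [1.4, -0.7, 2.3]
gripper_width: -0.0
gripper_force: 0.8
```

```bash
python3 -c "
from lib import *
for i in range(6): go(.2525,.1995,1); r.capture('top')"
```

```text
t 6.95 tcp [ 0.594  -0.0749  0.2003] F [ 1.4 -0.7  2.3] w -0.0
shift [ 0.0016 -0.0019  0.0016] turn [ 0.0001  0.0003 -0.0009] dist 0.0014972886833134998
t 7.0 tcp [ 0.594  -0.0749  0.2003] F [ 0.6 -0.7  1.8] w -0.0001
shift [ 0.0016 -0.002   0.0016] turn [ 0.0002  0.0003 -0.001 ] dist 0.001520188750033731
t 7.05 tcp [ 0.5939 -0.0749  0.2003] F [1.2 0.5 0.7] w 0.0007
shift [ 0.0016 -0.002   0.0016] turn [ 0.0002  0.0003 -0.0009] dist 0.001534542342674534
t 7.1 tcp [ 0.5939 -0.0749  0.2003] F [0.6 0.8 1.4] w 0.0006
shift [ 0.0016 -0.0021  0.0016] turn [ 0.0003  0.0003 -0.001 ] dist 0.0015528139403959557
t 7.15 tcp [ 0.5939 -0.0749  0.2003] F [1.4 0.8 0.5] w 0.0004
shift [ 0.0017 -0.0022  0.0016] turn [ 0.0003  0.0003 -0.0009] dist 0.0015929641926358592
t 7.2 tcp [ 0.5939 -0.0749  0.2003] F [ 0.5 -0.1  1.5] w 0.0003
shift [ 0.0017 -0.0022  0.0016] turn [ 0.0003  0.0003 -0.0009] dist 0.001603241078703651
```

Bar level by TCP height, to about 0.2°. I'll let go, lift clear and look.

carry_out([
  [0,0,-0.02,0,0,0],
  [0,0,-0.06,0,0,0],
  [0,0,-0.1,0,0,0],
  [0,0,-0.1,0,0,0],
  [0,0,0,0,0,0],
])

```text
time_s: 7.88
tcp_pos: [0.5955, -0.0753, 0.3459]
eef_rot: [-179.5, -0.0, -85.7]
contact_force: [-0.4, -0.0, -0.5]
gripper_width: 0.0002
gripper_force: 0.0
```

```bash
python3 - <<'E'
from lib import *
import cv2
i=r.capture("side")[:,:,::-1]; cv2.imwrite("pics/side2.png",i)
a=cv2.resize(i[180:300,310:430],None,fx=5,fy=5,interpolation=2)
for ang in (-2,0,2):print(ang,[((proj("side",bar([*V[:3],np.radians(ang)],.285,h,w))[0]-[310,180])*5).round(0) for h in(.0065,-.0065) for w in(-.017,.017)],
 ((proj("side",bar([*V[:3],np.radians(ang)],.195,.0125))[0]-[310,180])*5).round(0))
cv2.imwrite("pics/c2.png",a)
go(.195,.24,4)
E
```

```text
-2 [array([274., 500.]), array([404., 495.]), array([273., 541.]), array([401., 535.])] [297. 303.]
0 [array([275., 468.]), array([405., 462.]), array([274., 510.]), array([403., 504.])] [298. 281.]
2 [array([275., 434.]), array([406., 429.]), array([275., 478.]), array([405., 472.])] [298. 259.]
t 7.92 tcp [ 0.5945 -0.075   0.3431] F [ 0.3  0.5 -2.4] w 0.0007
shift [-0.0284 -0.      0.0515] turn [-0.0038  0.0005 -0.0009] dist 0.029421585405739727
```

View pics/c2.png

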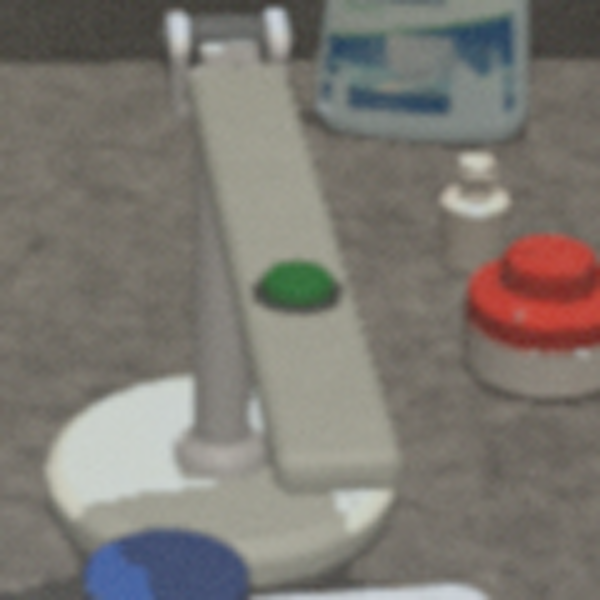

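Side crop: the button is at about (297,283) in the crop. The model gives (298,281) for a level bar. The tip face spans about y 460–488, so I'll check it with a profile.

```bash
python3 - <<'E'
from lib import *
import cv2
i=cv2.imread("pics/side2.png")
print(i[264:286,372:384].mean(axis=1).round(0).tolist())
g=i.astype(float); m=(g[:,:,1]-g[:,:,2]>25)[180:300,310:430]; y,x=np.nonzero(m); print("button px",x.min()+310,x.max()+310,y.min()+180,y.max()+180)
for a in(-2,0,2):
  v=[*V[:3],np.radians(a)]; print(a,[proj("side",bar(v,.285,h))[0].round(1) for h in(.0065,-.0065)],[proj("side",bar(v,.195+d,h))[0][1].round(1) for d,h in((-.0105,.0125),(.0105,.0125),(.0105,.0065))],[proj("side",bar(v,.028,.0065,w))[0].round(1) for w in (-.017,.017)])
E
```

```text
[[146.0, 159.0, 160.0], [145.0, 159.0, 160.0], [146.0, 159.0, 159.0], [147.0, 159.0, 160.0], [146.0, 159.0, 160.0], [147.0, 160.0, 161.0], [151.0, 164.0, 164.0], [153.0, 166.0, 167.0], [149.0, 162.0, 162.0], [139.0, 152.0, 152.0], [133.0, 145.0, 145.0], [127.0, 138.0, 139.0], [121.0, 131.0, 132.0], [129.0, 138.0, 136.0], [158.0, 165.0, 162.0], [175.0, 182.0, 179.0], [176.0, 185.0, 182.0], [176.0, 185.0, 182.0], [170.0, 181.0, 179.0], [166.0, 179.0, 177.0], [163.0, 176.0, 175.0], [158.0, 172.0, 171.0]]
button px 328 411 184 299
-2 [array([377.8, 279.5]), array([377.4, 287.7])] [np.float64(236.9), np.float64(244.3), np.float64(247.9)] [array([347.2, 193.8]), array([367.3, 193.1])]
0 [array([378., 273.]), array([377.7, 281.5])] [np.float64(232.9), np.float64(239.8), np.float64(243.5)] [array([347.2, 193.2]), array([367.3, 192.5])]
2 [array([378.2, 266.3]), array([377.9, 275. ])] [np.float64(228.7), np.float64(235.1), np.float64(238.9)] [array([347.2, 192.6]), array([367.3, 191.9])]
```

Tip, button and TCP height all agree on 0 to +0.7°, so the bar is level and holding. Now the button: approach to about 10 mm above it.

carry_out([
  [-0.0284,0,0.05,0,0,0],
  [-0.0284,0,0.06,0,0,0],
  [-0.0284,0,0.06,0,0,0],
  [-0.0284,0,0.05,0,0,0],
  [0,0,0.034,0,0,0],
])

```text
time_s: 8.55
tcp_pos: [0.5886, -0.0179, 0.2114]
eef_rot: [179.8, -0.0, -85.7]
contact_force: [0.5, -1.1, 0.2]
gripper_width: 0.0003
gripper_force: 0.0
```

carry_out([
  [0,0,0,0,0,0],
  [0,0,0,0,0,0],
])

```text
time_s: 8.8
tcp_pos: [0.5902, -0.0189, 0.2143]
eef_rot: [-180.0, -0.0, -85.7]
contact_force: [-0.4, -0.2, 0.9]
gripper_width: 0.0006
gripper_force: 0.0
```

```bash
python3 -c "
from lib import *
go(.195,.2055,1)"
```

```text
t 8.8 tcp [ 0.5902 -0.0189  0.2143] F [-0.4 -0.2  0.9] w 0.0006
shift [-0.0011 -0.001   0.0177] turn [-0.0008 -0.0002 -0.0011] dist 0.008859513634573006
```

carry_out([
  [0,0,0.006,0,0,0],
  [0,0,0.006,0,0,0],
  [0,0,0.004,0,0,0],
  [0,0,0,0,0,0],
  [0,0,0,0,0,0],
])

```text
time_s: 9.43
tcp_pos: [0.5898, -0.0185, 0.2057]
eef_rot: [-180.0, -0.0, -85.7]
contact_force: [0.5, -1.0, 1.2]
gripper_width: 0.0005
gripper_force: 0.6
```

carry_out([
  [0,0,0.002,0,0,0],
  [0,0,0.002,0,0,0],
  [0,0,0.002,0,0,0],
  [0,0,0,0,0,0],
  [0,0,0,0,0,0],
])

```text
time_s: 10.05
tcp_pos: [0.5898, -0.0185, 0.2027]
eef_rot: [-180.0, -0.0, -85.7]
contact_force: [-1.0, -1.2, 3.0]
gripper_width: 0.0006
gripper_force: 1.3
```

```bash
python3 -c "
from lib import *
import cv2
F=[]
for i in range(6): s=r.get_state();F.append(s['contact_force']);im=r.capture('side')
print(np.mean(F,0),s['tcp_pos'])
cv2.imwrite('pics/s3.png',im[:,:,::-1])"
```

```text
[-0.97782458 -1.45433803  2.86992873] [ 0.58979917 -0.01851857  0.20261787]
```

```bash
python3 -c "
import cv2
a=cv2.imread('pics/side2.png').astype(float);b=cv2.imread('pics/s3.png').astype(float)
d=(b-a).mean(2)
for n,(y,x) in dict(board=(340,330),board2=(415,380),foot=(285,345),table=(420,250)).items(): print(n,a[y-4:y+4,x-4:x+4].mean(),b[y-4:y+4,x-4:x+4].mean())
"
```

```text
board 209.22395833333334 211.44270833333334
board2 209.1875 211.64583333333334
foot 127.828125 129.34895833333334
table 108.36458333333333 109.90625
```

Travel is about 3.4 mm at 2.9 N, past the 2.5 mm switch point. I'll release and check.

carry_out([
  [0,0,-0.01,0,0,0],
  [0,0,-0.06,0,0,0],
  [0,0,-0.1,0,0,0],
  [0,0,-0.1,0,0,0],
  [0,0,-0.1,0,0,0],
])

```text
time_s: 10.98
tcp_pos: [0.5894, -0.0181, 0.3892]
eef_rot: [180.0, 0.0, -85.7]
contact_force: [1.1, -0.3, 0.3]
gripper_width: 0.0005
gripper_force: 0.0
```

carry_out([
  [0.1,0,0,0,0,0],
  [0.1,0,0,0,0,0],
  [0.1,0,0,0,0,0],
  [0.1,0,0,0,0,0],
  [0.1,0,0,0,0,0],
])

```text
time_s: 11.6
tcp_pos: [0.6085, -0.2689, 0.3874]
eef_rot: [-180.0, 0.0, -85.7]
contact_force: [0.6, 0.6, 1.3]
gripper_width: 0.0009
gripper_force: 0.0
```

carry_out([
  [0,0,0,0,0,0],
  [0,0,0,0,0,0],
])

```text
time_s: 11.85
tcp_pos: [0.6084, -0.2677, 0.3871]
eef_rot: [180.0, 0.0, -85.7]
contact_force: [0.4, 0.3, 0.3]
gripper_width: 0.0004
gripper_force: 0.0
```

```bash
python3 - <<'E'
from lib import *
import cv2
i=r.capture("side")[:,:,::-1];t=r.capture("top")[:,:,::-1]; cv2.imwrite("pics/side4.png",i); cv2.imwrite("pics/top4.png",t)
o=np.zeros((560,800,3),np.uint8)
A=cv2.resize(i[160:440,280:460],None,fx=2,fy=2,interpolation=2);B=cv2.resize(t[130:290,235:475],None,fx=1.8,fy=1.8,interpolation=2)
o[:560,:360]=A;o[:288,364:796]=B;cv2.imwrite("pics/c4.png",o)
print(i[264:284,372:384].mean(axis=(1,2)).round(0).tolist(), r.get_state()['time_s'])
E
```

```text
[161.0, 161.0, 161.0, 161.0, 162.0, 162.0, 165.0, 169.0, 164.0, 155.0, 147.0, 141.0, 135.0, 142.0, 180.0, 205.0, 209.0, 210.0, 211.0, 208.0] 11.95
```

View pics/c4.png

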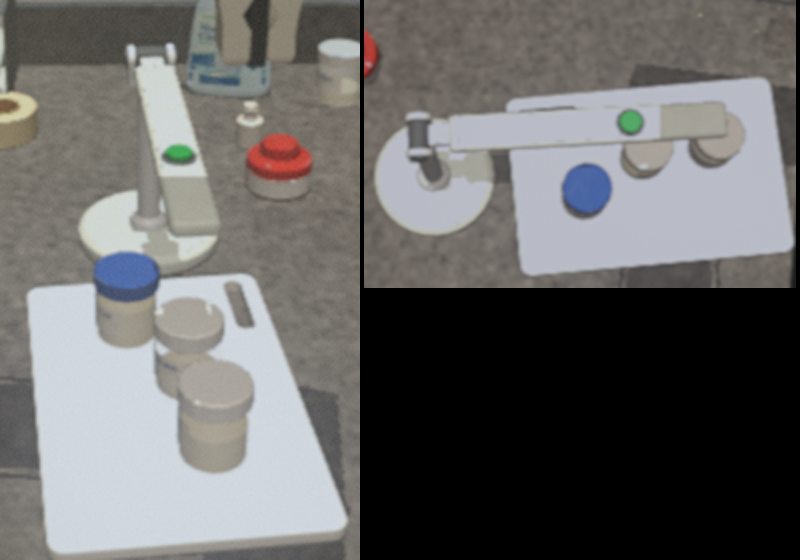

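The jars and board are undisturbed, the button is out, and the bar looks unchanged: the tip profile is identical to before the press. One last numeric level fit from both views before handing in.

```bash
python3 - <<'E'
from lib import *
import cv2
def green(f,x0,x1,y0,y1):
    g=cv2.imread(f).astype(int)[y0:y1,x0:x1]; m=((g[:,:,1]-g[:,:,2]>40)&(g[:,:,1]-g[:,:,0]>25)).astype(np.uint8)
    n,l,s,c=cv2.connectedComponentsWithStats(m); k=1+s[1:,4].argmax(); print(s[k]); return c[k]+[x0,y0]
bs=green("pics/side4.png",345,395,220,250);bt=green("pics/top4.png",350,420,170,220); print(bs,bt)
obs=[("side",(.285,.0065),(378,271.5)),("side",None,(354.3,273)),("side",(.195,.0115),bs),("top",(.195,.0125),bt),
("top",(.285,.0065),(436.1,196.1)),("top",None,(274,227.6)),("side",(.028,.0065),(357.3,193.6))]
v,e=fit(obs,[*V[:3],0]);print(v,np.degrees(v[2:]));print(e.round(1))
E
```

```text
[18 12 13  8 83]
[ 27  22  12  12 114]
[369.06024096 235.75903614] [382.71929825 197.21052632]
[0.57527137 0.17815573 0.07690442 0.00247139] [4.40629868 0.14160037]
[[-0.3  0.2]
 [-0.  -1.8]
 [ 0.1  0.2]
 [ 0.4  0.1]
 [ 0.6 -0.7]
 [-0.4 -0.4]
 [-0.4 -1.3]]
```

The fit puts the bar at 0.14°, which is level.

```bash
python3 -c "
from plant import r
print(r.close_job())"
```

```text
the job is handed in; nothing more can be done
None
```

The job is handed in: the bar was lowered to level (fitted at about 0.1°) and held when let go, and the button was pressed once, about 3.4 mm against its 2.5 mm switch point; the pictures could not show whether the lamp lit, and the board and jars look unmoved.

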